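# Put the opener and the peeler away in the drawer tray

### The job

Two tools are to go from the sloping three-lane cutlery holder into the flat two-pocket drawer tray beside it: first lay the bottle opener in the pocket marked with one stud, and after that lay the peeler in the pocket marked with two studs. Each must lie flat on the floor of its pocket with its working end towards the studs, and must be laid down, not dropped. Leave the spoon in its lane and do not disturb the lemon, the garlic, the mug or the jam jar.

Things in the scene. Friction and masses are not known exactly. Their poses are not given: they have to be found in the camera images.
- opener: bottle opener, thick black handle and flat steel head, 174x41x20 mm, 0.08 kg, loose in any lane of the holder. Origin: middle of its length, on its underside; x from handle to head, z out of its top. Handle x -87 to +18 mm, 24 wide (y), 19 thick; head x +43 to +87, 41 wide, 5 thick. The handle is rounded below: at rest the head points up by 0.1 rad and it may roll 0.15. Grip the handle across y.
- peeler: peeler, yellow handle and slim steel blade, 170x25x18 mm, 0.08 kg, loose in any lane of the holder. Origin: middle of its length, on its underside; x from handle to blade, z out of its top. Handle x -85 to +20 mm, 24 wide (y), 17 thick; blade to x +85, 14 wide, 6 thick. At rest the blade points up by 0.075 rad. Grip the handle across y.
- spoon: steel table spoon, 188 x 39 x 16 mm, loose in the remaining lane of the holder, to be left there. Origin at the middle of its length on its underside, x along its length, z out of its top.
- holder: fixed wooden holder, 214x232 mm. Origin under its centre on the worktop, x away from the robot. Floor slopes up along +x by 0.30 rad, 48 mm high at the centre. 3 lanes at y -76, 0, +76 mm, 72 wide, 206 long. Walls 4 mm, 24 above the floor, cut away to the floor over the middle 90 mm for fingers; end lips 22 (near), 30 mm (far). Handles lie at the low near end.
- tray: fixed flat wooden tray, two pockets. Origin on the worktop under the pockets' middle; x along the pockets to the marked far rim. Walls 4 mm thick, 22 mm above the worktop, cut away to the floor over the middle 90 mm of length; far rim 28 mm broad with dark steel studs: one behind the left (+y) pocket, two behind the right.
- pocket_one (a point): centre of the floor of the tray's pocket marked with one stud, 6 mm above the worktop; axes as the tray's: x points along the pocket towards the stud. The pocket is 200 mm long and 60 mm wide inside, its walls 16 mm high.
- pocket_two (a point): centre of the floor of the tray's pocket marked with two studs, 6 mm above the worktop; same axes, size and walls as pocket_one.
- opener_head (a point): point in the opener's steel head, 70 mm along +x from its origin, 3 mm above its underside
- peeler_head (a point): point in the peeler's blade, 70 mm along +x from its origin, 3 mm above its underside
- lemon: lemon, 71 x 53 x 51 mm, a bystander in front of the sink; origin under its centre
- garlic: garlic bulb, 56 mm across and high, a bystander behind the work; origin under its centre
- mug: two-tone mug with a handle, 92 x 127 x 93 mm, a bystander behind the work; origin under its centre
- jam_jar: jam jar, 68 mm across, 84 mm high, a bystander behind the work; origin under its centre

How it is judged:
On the way, in this order (a step that is already met when the one before it is completed fails the run):
1. the opener lies flat in the one-stud pocket, head towards the stud, let go, while the peeler is still in its lane (horizontal distance between opener and pocket_one below 0.022 m and z of opener in the frame of pocket_one between -0.004 and 0.005 m and angle between opener's own z axis and vertical below 0.25 rad and y of opener_head in the frame of pocket_one between -0.014 and 0.014 m and angle between the x axis of opener and the x axis of pocket_one, either way round below 0.25 rad and x of opener_head in the frame of pocket_one above 0.03 m and linear speed of opener below 0.02 m/s and contact force between the fingers and opener below 0.05 N and distance of peeler from where it was at the start of the episode below 0.04 m), for 0.2 s.
2. the peeler lies flat in the two-stud pocket, blade towards the studs, let go (horizontal distance between peeler and pocket_two below 0.022 m and z of peeler in the frame of pocket_two between -0.004 and 0.005 m and angle between peeler's own z axis and vertical below 0.25 rad and y of peeler_head in the frame of pocket_two between -0.027 and 0.027 m and angle between the x axis of peeler and the x axis of pocket_two, either way round below 0.25 rad and x of peeler_head in the frame of pocket_two above 0.03 m and linear speed of peeler below 0.02 m/s and contact force between the fingers and peeler below 0.05 N), for 0.2 s.
At the end, for the whole second after the job is handed in: Opener in the one-stud pocket, peeler in the two-stud pocket, at rest: within 22 mm of the pocket's centre, 5 mm of its floor, head (blade) within 14 (27) mm of its middle line, 0.25 rad of level, 0.25 rad of its line, working end to the studs; spoon within 40 mm of its start (all of step 2 and horizontal distance between opener and pocket_one below 0.022 m and z of opener in the frame of pocket_one between -0.004 and 0.005 m and angle between opener's own z axis and vertical below 0.25 rad and y of opener_head in the frame of pocket_one between -0.014 and 0.014 m and angle between the x axis of opener and the x axis of pocket_one, either way round below 0.25 rad and x of opener_head in the frame of pocket_one above 0.03 m and linear speed of opener below 0.02 m/s and contact force between the fingers and opener below 0.05 N and distance of spoon from where it was at the start of the episode below 0.04 m); the robot touches nothing.
It fails at once if a tool is dropped or thrown: it moves faster than 0.7 m/s without being held (a fall of about 25 mm) ((linear speed of opener above 0.7 m/s and contact force between the fingers and opener below 0.05 N) or (linear speed of peeler above 0.7 m/s and contact force between the fingers and peeler below 0.05 N)).
It fails at once if the spoon is taken out of its lane or shoved by more than 40 mm (distance of spoon from where it was at the start of the episode above 0.04 m).
It fails at once if the lemon, garlic, mug or jam jar is shoved by more than 30 mm (distance of any of lemon, garlic, mug, jam_jar from where it was at the start of the episode above 0.03 m).
It also fails if it takes over 64 s, if anything falls off the work surface, if the arm or the gripper's body presses on something with over 40 N, if the wrist force passes 120 N, or if a joint passes its speed limit or range.

### The arm

A 6-joint arm with a two-finger parallel gripper is mounted at the origin on a cart in front of the work surface, level with it; the furniture and walls round the work are solid. World frame = base frame: x ahead of the robot, y to its left, z up, the work surface at z = 0. Lengths are in m, angles in rad, forces in N, time in s.
With the tool pointing down it reaches from about 0.35 to 0.775 m from the base axis. Payload 7.3 kg.
Tool frame: the origin (TCP) lies at the very end of the fingers, on their centre line; the grasp point (between the pads) lies 19 mm behind it; z points along the fingers, y is the line along which they close (so a half turn about z gives the same grasp; the last joint's range is limited). The gripper opens to 92 mm and grips with 3 to 60 N. Pads are 19 mm wide; open, the fingers measure 130 mm over their backs; the gripper's body (75 mm by 190 mm) begins 47 mm behind the grasp point.
Start: joints at [1.168, 0.342, 1.524, -0, 1.275, -0.146], TCP at [0.133, 0.508, 0.187] pointing down, gripper open.
Joint ranges: [-2.53, 2.53], [-0.77, 2.02], [0.04, 2.7], [-1, 4.14], [0.28, 2.66], [-3.11, 3.11]. Speed limits (rad/s): [2.57, 2.57, 3.14, 3.14, 3.14, 3.14].

### API

Orientations are given as [roll, pitch, yaw] about the fixed x, y, z axes, in that order (R = Rz(yaw) Ry(pitch) Rx(roll)).
In Python, from cell import telemetry, eyes, job gives the robot as it stands.
- The arm moves only by the tool apply_moves, never from a script. Its arguments are lists of equal length, an entry for each row: "delta_pos": the shift along the world's x, y, z each as a share of 0.4 m, from -1 to 1, a list of three; "dr": the turn, a rotation vector about the world's x, y, z each as a share of 0.5 rad, from -1 to 1, a list of three; "jaw": the opening, from 0 (shut) to 1 (fully open). A call has 1 to 8 rows; each row is the pose to reach, as a shift and turn from the pose commanded when the call began; what a row does not reach only later rows make up. A row lasts 1/12 s, in which the tool goes at most 41.7 mm and 7.16 degrees, less where a joint would pass 70% of its speed; a pose out of reach is approached as far as the arm can. A call with a number of a shift or a turn outside -1 to 1 is refused whole. A call with a gripper value outside its range is refused whole. The fingers move at their own pace and stop on an object; "force" is the grip in N (left out, the last holds). Time passes only in rows, so rows that repeat a pose let the fingers close. It gives the time, the measured TCP pose, the force, the opening and the grip force at its end, in the units of the state.
- telemetry.observe(): the state, without advancing time (a new reading comes with each control period).
- eyes.read_camera(name): name is "scene" or "top" or "wrist"; returns the picture (420x560x3 uint8, red, green, blue); there is no depth.
- eyes.camera_model(name): a dict with "vertical_fov" (degrees; the focal length in pixels is half the picture's height over the tangent of half this angle, whatever the lens; pixels are square), "cx", "cy" (the principal point, pixels), "k1" (the pictures are not rectified: a ray, as slopes to the right and down, at radius r is drawn at 1 + k1 r^2 times it, then the intrinsics apply), "rvec" (rotation vector, rad) and "tvec" (3), from world to camera coordinates, as OpenCV has them; the wrist camera has in their place "hand_eye" (4x4, takes a point from camera to tool coordinates, whose origin is the TCP and whose axes are the flange's). Camera axes: x right, y down, z forward; pixel columns grow to the right and rows downward; lengths in m; the calibration is good to about 2 mm. A picture is of the moment at which its call begins: read the wrist's pose just before it. camera_model takes no time and is no camera call.
- job.hand_in(): hands the job in; it is judged then, once.
The state is a dict: "time": time; "qpos": joint angles; "qvel": joint speeds; "joint_efforts": joint torques, N m; "tool_pos": TCP position; "tool_rot": TCP orientation; "contact_force": force on the tool from outside, world axes, zero at the start; "torque": the same for the moment, N m; "opening": finger opening in m; "grip_force": force on a finger pad.
Only numpy, scipy, OpenCV 4.12 (cv2) and the standard library are available. Lean on these libraries where they do the work, as an engineer would, in place of code of your own. Each camera call takes 0.05 s, during which the arm holds its last target. There are 200 camera calls.

## Working session

There is one attempt and no reset: what is moved stays moved. The work goes in short steps, Python scripts to look and compute and a tool call to move; the robot and the scene stay as the last step left them, time stands still between calls to the robot, and variables do not carry over. Pictures are saved under pics/ and viewed, at most 10 in all, crops included, and the job is handed in when it is done.

Besides the shell and the picture viewer there is one more tool, called in YAML: its name, and indented under it one key for each argument. apply_moves: Moves the arm, as the interface text tells. Its arguments: {"type":"object","properties":{"delta_pos":{"type":"array"},"dr":{"type":"array"},"jaw":{"type":"array"},"force":{"type":"number"}},"required":["delta_pos","dr","jaw"]}

```bash
mkdir -p pics; ls
python3 - <<'E'
from cell import telemetry, eyes, job
import cv2
print(telemetry.observe())
for n in ("scene","top","wrist"):
    im=eyes.read_camera(n); cv2.imwrite(f"pics/{n}0.png",im[:,:,::-1]); print(n,eyes.camera_model(n))
E
```

```text
pics
{'time': 0.0, 'qpos': array([ 1.16799082e+00,  3.42683120e-01,  1.52502973e+00,  1.99874557e-05,
        1.27541757e+00, -1.45960581e-01]), 'qvel': array([-6.96768622e-04,  3.79969657e-05, -8.80084516e-05, -2.89466299e-04,
        9.34420277e-05, -8.18550792e-04]), 'joint_efforts': array([ 6.36779569e-04, -4.31261230e+01, -2.44223320e+01,  7.16964249e-02,
        5.60149492e-02, -1.32702880e-04]), 'tool_pos': array([0.13312767, 0.50734488, 0.18606114]), 'tool_rot': array([-3.14007401e+00, -2.42567663e-04,  2.88474171e+00]), 'contact_force': array([0.0441851 , 0.12022401, 0.61421748]), 'torque': array([-0.02378465,  0.05655242, -0.05158503]), 'grip_force': 0.0, 'opening': 0.09182056765431397}
scene {'vertical_fov': 54.319551754246675, 'cx': 280.4870960471585, 'cy': 207.8086153119689, 'k1': -0.03709862548313993, 'rvec': array([ 2.24147142, -1.15884909,  0.41081782]), 'tvec': array([-0.25637068,  0.43598477,  0.75157469])}
top {'vertical_fov': 50.51612042486175, 'cx': 277.16032804908116, 'cy': 207.2484838738207, 'k1': -0.09678520069255675, 'rvec': array([ 2.1026941 , -2.16800372,  0.14399241]), 'tvec': array([0.11516571, 0.576902  , 1.22173552])}
wrist {'vertical_fov': 61.431495103248594, 'cx': 281.96535707796767, 'cy': 212.95178656955784, 'k1': -0.0006611346241650014, 'hand_eye': array([[ 5.60896707e-04, -9.61992545e-01, -2.73075134e-01,
         7.33465606e-02],
       [ 9.99999742e-01,  4.16820406e-04,  5.85620658e-04,
         1.78231796e-04],
       [-4.49539418e-04, -2.73075392e-01,  9.61992530e-01,
        -1.97896748e-01],
       [ 0.00000000e+00,  0.00000000e+00,  0.00000000e+00,
         1.00000000e+00]])}
```

View pics/top0.png

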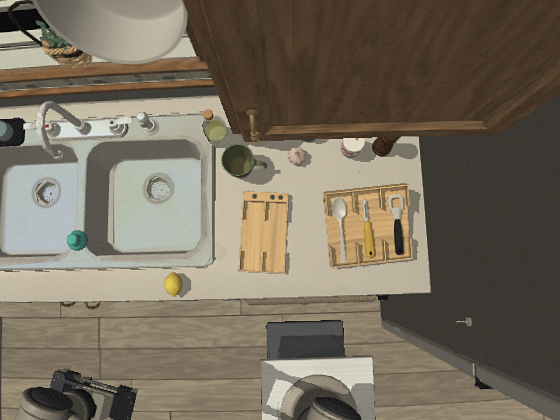

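View pics/scene0.png

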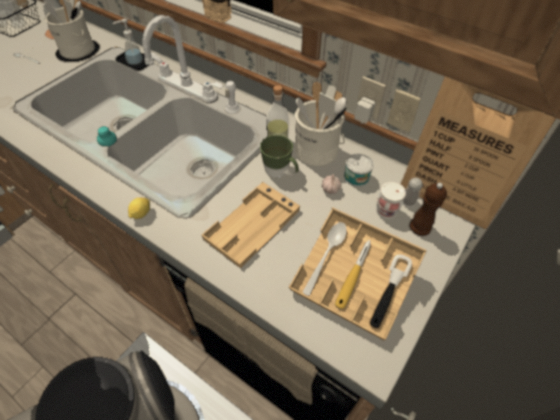

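The top view shows the two-pocket tray at about (265,232), with one stud behind the left pocket. The holder is at about (368,225): spoon in the left lane (340,230), yellow peeler in the middle (368,228) and black opener on the right (398,222). The scene view agrees. I'll get a rough position next, then look closer with the wrist camera.

```bash
cat > h.py <<'E'
import numpy as np, cv2
from scipy.spatial.transform import Rotation as R
from cell import telemetry, eyes, job
def cam(n, st=None):
    m=eyes.camera_model(n); f=210/np.tan(np.radians(m["vertical_fov"])/2)
    K=np.array([[f,0,m["cx"]],[0,f,m["cy"]],[0,0,1]]); D=np.array([m["k1"],0,0,0.])
    if n=="wrist":
        T=np.eye(4); T[:3,:3]=R.from_euler("xyz",st["tool_rot"]).as_matrix(); T[:3,3]=st["tool_pos"]
        T=T@m["hand_eye"]; Rc=T[:3,:3]; C=T[:3,3]
    else:
        Rc=R.from_rotvec(m["rvec"]).as_matrix().T; C=-Rc@m["tvec"]
    return K,D,Rc,C
def rays(c,px):
    K,D,Rc,C=c
    u=cv2.undistortPoints(np.array(px,float).reshape(-1,1,2),K,D)[:,0]
    return C,np.c_[u,np.ones(len(u))]@Rc.T
def plane(c,px,p0,n=(0,0,1)):
    C,d=rays(c,px); n=np.array(n,float)
    return C+d*(((np.array(p0)-C)@n)/(d@n))[:,None]
def proj(c,P):
    K,D,Rc,C=c; rv=cv2.Rodrigues(Rc.T)[0]
    return cv2.projectPoints(np.array(P,float).reshape(-1,1,3),rv,-Rc.T@C,K,D)[0][:,0]
E
python3 - <<'E'
from h import *
c=cam("top"); np.set_printoptions(precision=4,suppress=True); print(c[3], cam("scene")[3])
print("tray",plane(c,[(244,192),(289,193),(287,273),(239,272)],[0,0,.022]))
print("holder",plane(c,[(324,191),(411,184),(410,260),(330,267)],[0,0,.07]))
print("handles",plane(c,[(368,238),(398,238),(340,230)],[0,0,.055]))
print("byst",plane(c,[(239,160),(297,156),(353,145),(173,284)],[0,0,.03]))
E
```

```text
[0.3897 0.08   1.2963] [ 0.0444 -0.2739  0.8624]
tray [[0.6317 0.1932 0.022 ]
 [0.6244 0.0621 0.022 ]
 [0.3941 0.0754 0.022 ]
 [0.4008 0.2118 0.022 ]]
holder [[ 0.6181 -0.0354  0.07  ]
 [ 0.6305 -0.2821  0.07  ]
 [ 0.4179 -0.2638  0.07  ]
 [ 0.4065 -0.0425  0.07  ]]
handles [[ 0.4836 -0.1539  0.055 ]
 [ 0.4807 -0.2383  0.055 ]
 [ 0.5086 -0.0766  0.055 ]]
byst [[ 0.7262  0.2056  0.03  ]
 [ 0.7324  0.0351  0.03  ]
 [ 0.7606 -0.131   0.03  ]
 [ 0.3715  0.3998  0.03  ]]
```

apply_moves:
  delta_pos:
    - [0.5,-0.6,0.285]
    - [0.5,-0.6,0.285]
    - [0.5,-0.6,0.285]
    - [0.5,-0.6,0.285]
    - [0.5,-0.6,0.285]
    - [0.5,-0.6,0.285]
    - [0.5,-0.6,0.285]
    - [0.5,-0.6,0.285]
  dr:
    - [0,0,0.5]
    - [0,0,0.5]
    - [0,0,0.5]
    - [0,0,0.5]
    - [0,0,0.5]
    - [0,0,0.5]
    - [0,0,0.5]
    - [0,0,0.5]
  jaw: [1,1,1,1,1,1,1,1]

```text
time: 0.82
tool_pos: [0.3309, 0.2697, 0.2997]
tool_rot: [3.141, 0.0, 3.135]
contact_force: [1.6, 0.3, -0.2]
opening: 0.0917
grip_force: 0.0
```

apply_moves:
  delta_pos:
    - [0.25,-0.75,0]
    - [0.25,-0.75,0]
    - [0.25,-0.75,0]
    - [0.25,-0.75,0]
    - [0.25,-0.75,0]
    - [0.25,-0.75,0]
    - [0.25,-0.75,0]
    - [0.25,-0.75,0]
  dr:
    - [0,0,0]
    - [0,0,0]
    - [0,0,0]
    - [0,0,0]
    - [0,0,0]
    - [0,0,0]
    - [0,0,0]
    - [0,0,0]
  jaw: [1,1,1,1,1,1,1,1]

```text
time: 1.48
tool_pos: [0.4308, -0.0322, 0.2987]
tool_rot: [-3.141, -0.0, 3.132]
contact_force: [-0.6, 0.7, -0.3]
opening: 0.0913
grip_force: 0.0
```

Run:
```python
from h import *
import pickle
s=telemetry.observe(); im=eyes.read_camera("wrist"); print(s["time"],s["tool_pos"],s["tool_rot"],abs(s["qvel"]).max())
pickle.dump((s,im),open("w1.pkl","wb"))
cv2.imwrite("pics/w1.png",cv2.resize(im[:,:,::-1],(800,600),interpolation=cv2.INTER_CUBIC))
```

```text
1.4833 [ 0.43081528 -0.03219471  0.29869768] [-3.14075795e+00 -2.70882652e-04  3.13237401e+00] 0.5569286629490963
```

View pics/w1.png

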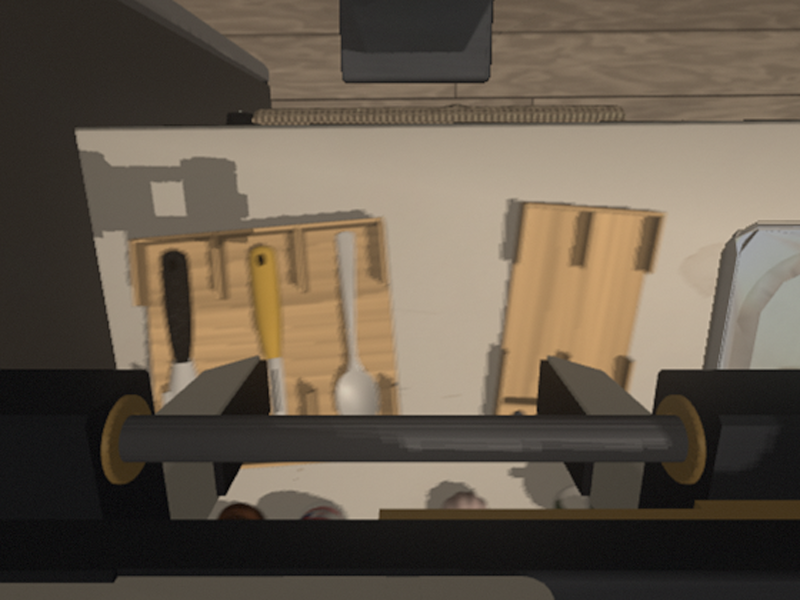

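The wrist view is upside down: opener handle at (175,300), peeler (267,300), spoon (348,320) and tray (580,310) in the enlarged picture. The gripper hides the far ends, so I'll step forward and let the arm settle.

apply_moves:
  delta_pos:
    - [0.1,0,0]
    - [0.2,0,0]
    - [0.2,0,0]
    - [0.2,0,0]
    - [0.2,0,0]
  dr:
    - [0,0,0]
    - [0,0,0]
    - [0,0,0]
    - [0,0,0]
    - [0,0,0]
  jaw: [1,1,1,1,1]

```text
time: 1.95
tool_pos: [0.5099, -0.0284, 0.2984]
tool_rot: [3.141, -0.002, 3.135]
contact_force: [-0.4, -0.4, 0.3]
opening: 0.092
grip_force: 0.0
```

Run:
```python
from h import *
import pickle
s=telemetry.observe(); im=eyes.read_camera("wrist"); print(s["time"],s["tool_pos"],s["tool_rot"],abs(s["qvel"]).max())
pickle.dump((s,im),open("w2.pkl","wb"))
cv2.imwrite("pics/w2.png",cv2.resize(im[:,:,::-1],(800,600),interpolation=cv2.INTER_CUBIC))
```

```text
1.95 [ 0.50989623 -0.02837492  0.29840939] [ 3.14120279e+00 -1.73041032e-03  3.13505430e+00] 0.04098524357124263
```

View pics/w2.png

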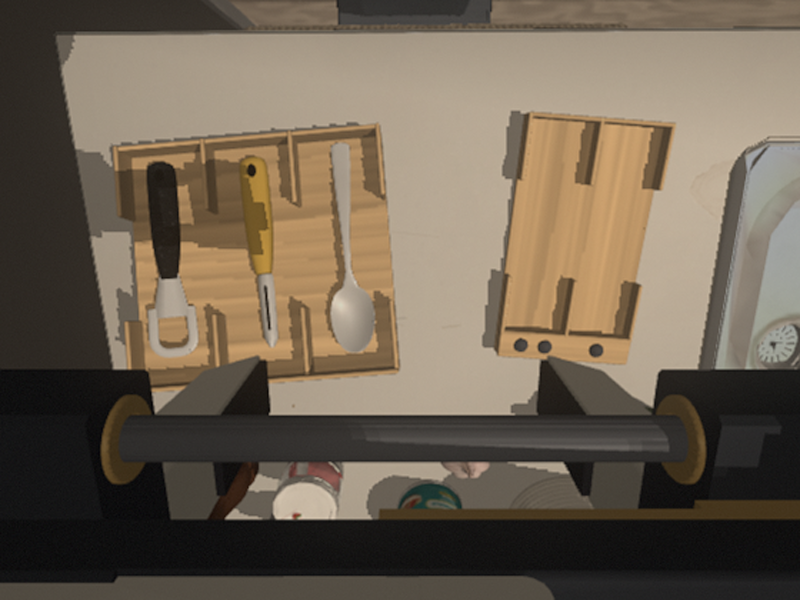

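The tools and tray are clear now. Opener handle runs (162,165)–(168,277) with its head to (172,355). Peeler handle runs (255,160)–(264,272). Tray corners are (527,113), (675,123), (628,363), (497,356), and the studs are (521,345), (545,347), (596,350). Next I'll measure with masks and rays.

```bash
cat > meas.py <<'E'
from h import *
import pickle
from scipy.optimize import least_squares
np.set_printoptions(precision=4,suppress=True)
s,im=pickle.load(open("w2.pkl","rb")); c=cam("wrist",s)
U=lambda L:(np.array(L,float)+.5)*.7-.5
def rz(a): return R.from_euler("z",a).as_matrix()
def fit(px,model,x0):  # x,y,yaw in plane
    f=lambda q:(proj(c,np.array(model)@rz(q[2]).T+[q[0],q[1],0])-px).ravel()
    r=least_squares(f,x0); return r.x, np.abs(r.fun).max()
tr=U([(527,113),(675,123),(628,363),(497,356)])
tm=[(-.104,-.066,.022),(-.104,.066,.022),(.128,.066,.022),(.128,-.066,.022)]
q,e=fit(tr,tm,[.5,.13,0]); print("tray",q,e)
print("tray plane pts",plane(c,tr,[0,0,.022]), plane(c,U([(521,345),(545,347),(596,350)]),[0,0,.022]))
for s1 in((.039,.114),(.037,.108)):
    hm=[(-.107,-.116,s1[0]),(-.107,.116,s1[0]),(.107,.116,s1[1])]
    hq,e=fit(U([(115,147),(379,125),(398,372)]),hm,[.51,-.15,0]); print("holder",hq,e)
Hf=rz(hq[2])@R.from_euler("y",-.3).as_matrix() # floor axes
O=np.array([hq[0],hq[1],.048]); n=Hf[:,2]
hsv=cv2.cvtColor(im,cv2.COLOR_RGB2HSV)
b=np.zeros(im.shape[:2],np.uint8); b[int(95):int(200),92:135]=1
ops=(hsv[...,2]<62)&(hsv[...,1]<140)&(b>0)
yel=(hsv[...,0]>17)&(hsv[...,0]<32)&(hsv[...,1]>165)
yb=np.zeros_like(b); yb[100:200,160:200]=1; yel&=yb>0
for nm,m,h,L0 in(("opener",ops,.010,-.087),("peeler",yel,.009,-.085)):
    k,lab,st,_=cv2.connectedComponentsWithStats(m.astype(np.uint8)); i=1+st[1:,4].argmax(); print(nm,st[i])
    cn=cv2.findContours((lab==i).astype(np.uint8),0,cv2.CHAIN_APPROX_NONE)[0][0][:,0]
    P=plane(c,cn,O+n*h,n); Q=(P-O)@Hf   # in floor frame
    (cx,cy),(w,l),a=cv2.minAreaRect((Q[:,:2]*1000).astype(np.float32)); print(" rect mm",cx,cy,w,l,a," y-slice",[ (round(float(Q[abs(Q[:,0]-x)<.003,1].min()),4),round(float(Q[abs(Q[:,0]-x)<.003,1].max()),4)) for x in(-.07,-.05,-.03,-.02)], "x range",Q[:,0].min(),Q[:,0].max())
for nm,p in(("opener tip",(172,356)),("peeler tip",(270,346))):
    print(nm,(plane(c,U([p]),O+n*.015,n)-O)@Hf)
E
python3 meas.py
```

```text
tray [ 0.5033  0.141  -0.0676] 1.1993539865002276
tray plane pts [[0.396  0.0821 0.022 ]
 [0.4051 0.214  0.022 ]
 [0.6336 0.1985 0.022 ]
 [0.6252 0.0659 0.022 ]] [[0.6136 0.0893 0.022 ]
 [0.6159 0.1135 0.022 ]
 [0.6194 0.1648 0.022 ]]
holder [ 0.517  -0.1543  0.0914] 8.457714204886145
holder [ 0.5176 -0.1548  0.0887] 7.061822579721422
opener [ 103  114   23   81 1484]
 rect mm -38.749290466308594 -81.25343322753906 26.014734268188477 102.63629913330078 89.39583587646484  y-slice [(-0.094, -0.0679), (-0.0941, -0.0683), (-0.0932, -0.0685), (-0.0927, -0.0693)] x range -0.09011775493746192 0.012600959432448336
peeler [171 112  20  80 687]
 rect mm -33.775936126708984 1.9896631240844727 99.33833312988281 22.534526824951172 0.3711663782596588  y-slice [(-0.0046, 0.0124), (-0.0035, 0.0132), (-0.0039, 0.0128), (-0.0062, 0.013)] x range -0.08349541601426491 0.01591567349587537
opener tip [[ 0.0814 -0.0812  0.015 ]]
peeler tip [[0.0804 0.005  0.015 ]]
```

```bash
cat >> meas.py <<'E'
print("-----")
def f(q):
    hm=np.array([(-.107,-.116,q[3]),(-.107,.116,q[3]),(.107,.116,q[4])])
    return np.r_[(proj(c,hm@rz(q[2]).T+[q[0],q[1],0])-U([(115,147),(379,125),(398,372)])).ravel()]
r=least_squares(f,[.51,-.15,.08,.04,.11]); print("free holder",r.x,abs(r.fun).max())
# triangulate blobs centroid wrist/top/scene
def tri(obs):
    A=np.zeros((3,3)); bb=np.zeros(3)
    for cc,p in obs:
        C,d=rays(cc,[p]); d=d[0]/np.linalg.norm(d[0]); M=np.eye(3)-np.outer(d,d); A+=M; bb+=M@C
    P=np.linalg.solve(A,bb); return P,[np.abs(proj(cc,P)[0]-p).max().round(2) for cc,p in obs]
def ends(img,which,box):
    h=cv2.cvtColor(img,cv2.COLOR_RGB2HSV).astype(int)
    m=((h[...,0]>17)&(h[...,0]<32)&(h[...,1]>150)) if which=="y" else ((h[...,2]<70))
    z=np.zeros(m.shape,bool); z[box[1]:box[3],box[0]:box[2]]=1
    k,lab,st,cen=cv2.connectedComponentsWithStats((m&z).astype(np.uint8)); i=1+st[1:,4].argmax()
    yx=np.argwhere(lab==i)[:,::-1].astype(float); mu,ev=cv2.PCACompute(yx.astype(np.float32),None); t=(yx-mu)@ev[0]
    lo,hi=mu[0]+ev[0]*np.percentile(t,.5),mu[0]+ev[0]*np.percentile(t,99.5)
    return np.array([lo,hi]),st[i]
top=cv2.imread("pics/top0.png")[...,::-1].copy(); sc=cv2.imread("pics/scene0.png")[...,::-1].copy()
cs={"w":c,"t":cam("top"),"s":cam("scene")}
for which,bx in(("y",{"w":(155,95,205,205),"t":(355,210,382,262),"s":(330,250,375,310)}),("b",{"w":(98,108,132,202),"t":(391,215,407,258),"s":(368,268,402,330)})):
    E={k:ends({"w":im,"t":top,"s":sc}[k],which,bx[k]) for k in bx}
    for k in E: print(which,k,E[k][0].round(1).tolist(),E[k][1])
    def near(k): e=E[k][0]; P=plane(cs[k],e,[0,0,.05]); return e[P[:,0].argsort()]
    for j in(0,1): print(" end",j,tri([(cs[k],near(k)[j]) for k in E]),"w+s",tri([(cs[k],near(k)[j]) for k in "ws"])[0])
E
python3 meas.py | sed '1,/-----/d'
```

```text
free holder [ 0.5211 -0.1563  0.0714  0.0332  0.0739] 0.12166144968580284
y w [[176.2, 110.7], [184.0, 190.2]] [ 168  110   23   82 1374]
y t [[366.9, 221.9], [370.2, 256.1]] [365 222   9  35 246]
y s [[357.1, 266.5], [338.8, 306.4]] [336 266  24  42 411]
 end 0 (array([ 0.4338, -0.1628,  0.0271]), [np.float64(0.72), np.float64(0.14), np.float64(0.46)]) w+s [ 0.4336 -0.1629  0.0276]
 end 1 (array([ 0.5293, -0.1527,  0.0559]), [np.float64(0.83), np.float64(0.22), np.float64(0.26)]) w+s [ 0.5302 -0.1525  0.0545]
b w [[111.6, 114.4], [117.9, 193.5]] [ 103  114   23   81 1498]
b t [[396.6, 219.9], [399.4, 253.9]] [394 219  10  36 258]
b s [[392.2, 284.6], [373.8, 326.0]] [371 284  24  44 409]
 end 0 (array([ 0.4376, -0.2464,  0.027 ]), [np.float64(0.74), np.float64(0.13), np.float64(0.56)]) w+s [ 0.4378 -0.2464  0.0266]
 end 1 (array([ 0.5329, -0.2374,  0.0562]), [np.float64(0.9), np.float64(0.43), np.float64(0.1)]) w+s [ 0.5343 -0.2377  0.0545]
```

```bash
cat >> h.py <<'E'
def Rt(yaw,tilt): return R.from_euler("z",yaw)*R.from_euler("y",-tilt)*R.from_euler("xyz",[np.pi,0,np.pi])
def step(pos,yaw,tilt):
    s=telemetry.observe(); d=(np.array(pos)-s["tool_pos"])/.4
    r=(Rt(yaw,tilt)*R.from_euler("xyz",s["tool_rot"]).inv()).as_rotvec()/.5
    print("delta",d.round(3),"dr",r.round(3),"dist",np.linalg.norm(d*.4).round(3))
E
python3 -c "
from h import *
step([.4825,-.242,.1455],.09,.3)"
```

```text
delta [-0.068 -0.534 -0.384] dr [ 0.025 -0.601  0.191] dist 0.265
```

apply_moves:
  delta_pos:
    - [-0.07,-0.53,-0.2]
    - [-0.07,-0.53,-0.3]
    - [-0.07,-0.53,-0.38]
    - [-0.07,-0.53,-0.38]
    - [-0.07,-0.53,-0.38]
    - [-0.07,-0.53,-0.38]
    - [-0.07,-0.53,-0.38]
    - [-0.07,-0.53,-0.38]
  dr:
    - [0.025,-0.6,0.19]
    - [0.025,-0.6,0.19]
    - [0.025,-0.6,0.19]
    - [0.025,-0.6,0.19]
    - [0.025,-0.6,0.19]
    - [0.025,-0.6,0.19]
    - [0.025,-0.6,0.19]
    - [0.025,-0.6,0.19]
  jaw: [0.6,0.6,0.6,0.6,0.6,0.6,0.6,0.6]

```text
time: 2.67
tool_pos: [0.4801, -0.242, 0.1452]
tool_rot: [3.139, 0.298, -3.057]
contact_force: [0.4, 1.4, -0.1]
opening: 0.0554
grip_force: 0.0
```

apply_moves:
  delta_pos:
    - [0,0,0]
    - [0,0,0]
    - [0,0,0]
  dr:
    - [0,0,0]
    - [0,0,0]
    - [0,0,0]
  jaw: [0.6,0.6,0.6]

```text
time: 2.92
tool_pos: [0.4829, -0.2397, 0.1487]
tool_rot: [-3.14, 0.302, -3.051]
contact_force: [-0.2, 0.5, 0.3]
opening: 0.0555
grip_force: 0.0
```

Run:
```python
from h import *
import pickle
s=telemetry.observe(); im=eyes.read_camera("wrist"); print(s["time"],s["tool_pos"],s["tool_rot"],abs(s["qvel"]).max(),s["opening"])
pickle.dump((s,im),open("w3.pkl","wb"))
cv2.imwrite("pics/w3.png",cv2.resize(im[:,:,::-1],(800,600),interpolation=cv2.INTER_CUBIC))
step([.4825,-.242,.1455],.09,.3)
```

```text
2.9167 [ 0.48290961 -0.23973245  0.14866992] [-3.13995541  0.30202065 -3.0507165 ] 0.006215061464339753 0.055528751923627134
delta [-0.001 -0.006 -0.008] dr [ 0.003  0.004 -0.001] dist 0.004
```

View pics/w3.png

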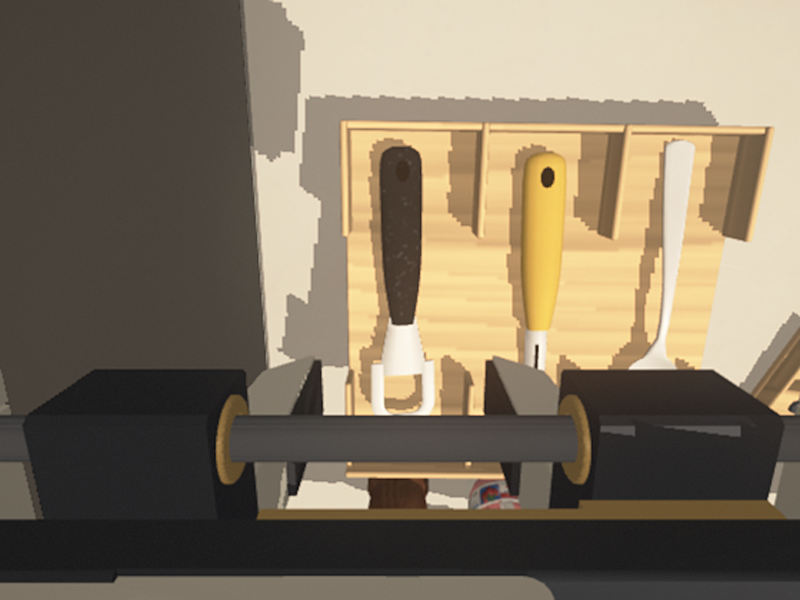

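Opener handle runs (402,147)–(402,324), centred between the fingers. Peeler handle runs (544,152)–(536,330). Holder near corners are (343,122) and (772,127). I'll triangulate these against the earlier view to check heights.

```bash
cat > m2.py <<'E'
import io,contextlib
with contextlib.redirect_stdout(io.StringIO()):
    from meas import *
s3,im3=pickle.load(open("w3.pkl","rb")); c3=cam("wrist",s3)
for nm,a,b in[("hole y",(251,170),(547,177)),("front y",(264,273),(536,330)),("near y",(254,156),(544,152)),("near o",(162,163),(402,147)),("front o",(169,278),(402,324)),("corner R",(115,147),(343,122)),("corner L",(379,125),(772,127)),("div1",(203,139),(485,123)),("div2",(291,132),(628,125)),("wall1 cut top",(217,298),None)]:
    if b: 
        P,e=tri([(c,U([a])[0]),(c3,U([b])[0])]); print(nm,P,e)
E
python3 m2.py
```

```text
hole y [ 0.4429 -0.1613  0.0364] [np.float64(0.01), np.float64(0.01)]
front y [ 0.5312 -0.1513  0.0603] [np.float64(0.65), np.float64(0.85)]
near y [ 0.4318 -0.1619  0.0229] [np.float64(0.73), np.float64(1.09)]
near o [ 0.4367 -0.2443  0.0247] [np.float64(0.16), np.float64(0.25)]
front o [ 0.5346 -0.2352  0.0605] [np.float64(0.27), np.float64(0.39)]
corner R [ 0.4229 -0.2772  0.0377] [np.float64(0.01), np.float64(0.02)]
corner L [ 0.4055 -0.0477  0.0361] [np.float64(0.56), np.float64(0.83)]
div1 [ 0.4169 -0.2012  0.035 ] [np.float64(0.21), np.float64(0.33)]
div2 [ 0.4113 -0.1243  0.0347] [np.float64(0.05), np.float64(0.08)]
```

apply_moves:
  delta_pos:
    - [0.035,0.003,-0.12]
    - [0.055,0.005,-0.19]
    - [0.064,0.005,-0.22]
    - [0.071,0.006,-0.247]
    - [0.071,0.006,-0.247]
    - [0.071,0.006,-0.247]
  dr:
    - [0,0,0]
    - [0,0,0]
    - [0,0,0]
    - [0,0,0]
    - [0,0,0]
    - [0,0,0]
  jaw: [0.6,0.6,0.6,0.6,0.6,0.6]

```text
time: 3.47
tool_pos: [0.5112, -0.2379, 0.0489]
tool_rot: [-3.141, 0.301, -3.052]
contact_force: [0.6, -0.4, 0.0]
opening: 0.0554
grip_force: 0.0
```

apply_moves:
  delta_pos:
    - [0,0,0]
    - [0,0,0]
    - [0,0,0]
    - [0,0,0]
    - [0,0,0]
    - [0,0,0]
    - [0,0,0]
    - [0,0,0]
  dr:
    - [0,0,0]
    - [0,0,0]
    - [0,0,0]
    - [0,0,0]
    - [0,0,0]
    - [0,0,0]
    - [0,0,0]
    - [0,0,0]
  jaw: [0.5,0.4,0.3,0.2,0.15,0.15,0.15,0.15]
  force: 20

```text
time: 4.13
tool_pos: [0.5107, -0.2382, 0.0482]
tool_rot: [3.141, 0.3, -3.053]
contact_force: [-0.4, -1.0, 0.6]
opening: 0.0145
grip_force: 0.0
```

apply_moves:
  delta_pos:
    - [0,0,0]
    - [0,0,0]
    - [0,0,0]
    - [0,0,0]
  dr:
    - [0,0,0]
    - [0,0,0]
    - [0,0,0]
    - [0,0,0]
  jaw: [0.1,0.05,0,0]
  force: 20

```text
time: 4.47
tool_pos: [0.5107, -0.2381, 0.0482]
tool_rot: [3.141, 0.3, -3.053]
contact_force: [0.1, -1.4, -0.1]
opening: 0.0005
grip_force: 0.0
```

Run:
```python
from h import *
import pickle
s=telemetry.observe(); im=eyes.read_camera("wrist"); print(s["opening"],s["grip_force"],s["contact_force"])
cv2.imwrite("pics/w4.png",cv2.resize(im[:,:,::-1],(800,600),interpolation=cv2.INTER_CUBIC))
```

```text
0.0005326022844577958 0.0 [ 0.0920954  -1.39043614 -0.0560374 ]
```

View pics/w4.png

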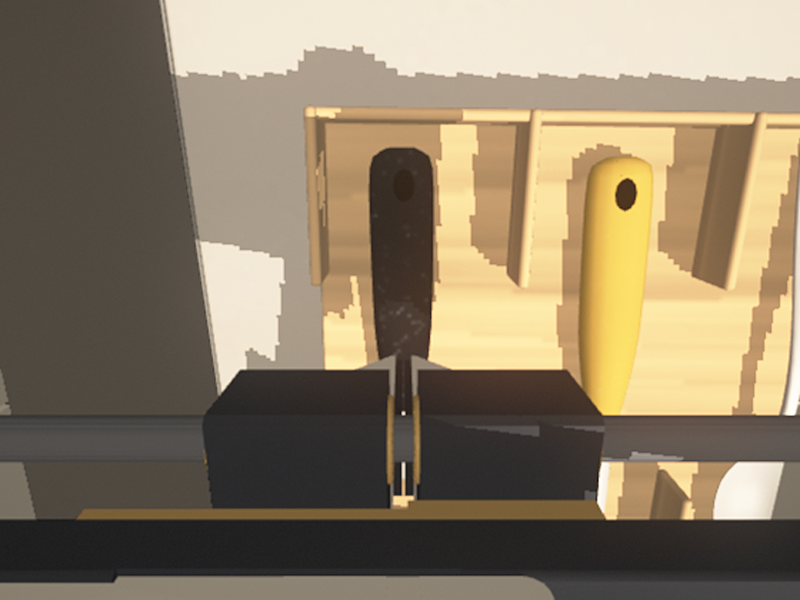

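```bash
cat >> m2.py <<'E'
print("----")
s4=telemetry.observe(); c4=cam("wrist",s4)
iU=lambda p:(p+.5)/.7-.5
print("TCP px",iU(proj(c4,s4["tool_pos"])))
for nm,a,b in[("near o",(402,147),(402,148)),("hole y",(547,177),(626,194)),("hole o",(402,170),(403,185)),("corner R",(343,122),(305,108)),("div1",(485,123),(540,112)),("div2",(628,125),(762,115)),("wall R cut",(346,237),(316,284)),("div1 cut",(480,237),(522,288))]:
    P,e=tri([(c3,U([a])[0]),(c4,U([b])[0])]); print(nm,P,e)
print("front o pred",iU(proj(c4,[.5346,-.2352,.0605])))
E
python3 m2.py| sed '1,/----/d'
```

```text
TCP px [[402.4458 344.0219]]
near o [ 0.5256 -0.2374 -0.2895] [np.float64(0.11), np.float64(0.13)]
hole y [ 0.4424 -0.1617  0.0377] [np.float64(0.1), np.float64(0.16)]
hole o [ 0.4433 -0.2439  0.0458] [np.float64(0.13), np.float64(0.2)]
corner R [ 0.4174 -0.2751  0.0604] [np.float64(0.1), np.float64(0.17)]
div1 [ 0.4135 -0.2044  0.0528] [np.float64(0.53), np.float64(0.88)]
div2 [ 0.4105 -0.1264  0.0395] [np.float64(0.35), np.float64(0.56)]
wall R cut [ 0.4834 -0.273   0.0509] [np.float64(0.59), np.float64(0.9)]
div1 cut [ 0.4742 -0.1971  0.0568] [np.float64(0.33), np.float64(0.52)]
front o pred [[404.4123 407.2023]]
```

The jaws shut without touching the handle. In the wrist picture the fingertips at (403,357) lie about 40 mm short of the stated TCP, which projects to (402,344). I'll check this from the scene camera.

Run:
```python
from h import *
s=telemetry.observe(); im=eyes.read_camera("scene"); c=cam("scene")
Z=R.from_euler("xyz",s["tool_rot"]).as_matrix()[:,2]
p=proj(c,[s["tool_pos"]-Z*d for d in(0,.019,.04,.066)])
x0,y0=290,180
cr=cv2.resize(im[y0:y0+165,x0:x0+180,::-1],None,fx=4,fy=4,interpolation=cv2.INTER_CUBIC)[:600,:]
print(((p-[x0,y0])*4).round())
cv2.imwrite("pics/s4.png",cr)
```

```text
[[388. 456.]
 [392. 449.]
 [396. 441.]
 [401. 430.]]
```

View pics/s4.png

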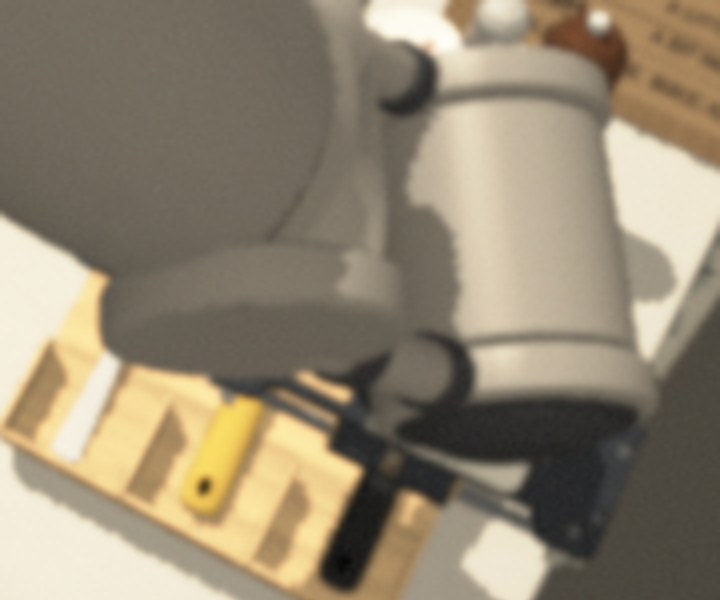

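```bash
cat >> m2.py <<'E'
print("====")
for nm,P,ob in[("near o",[.4367,-.2443,.0247],(402,148)),("hole y",[.4429,-.1613,.0364],(626,194)),("corner R",[.4229,-.2772,.0377],(305,108)),("div1",[.4169,-.2012,.035],(540,112)),("div2",[.4113,-.1243,.0347],(762,115))]:
    print(nm,iU(proj(c4,P))[0].round(1),ob)
Rm=R.from_euler("xyz",s4["tool_rot"]).as_matrix()
for z in(0,-.019,-.04): print(z,[iU(proj(c4,s4["tool_pos"]+Rm@[x,0,z]))[0].round().tolist() for x in(.0095,-.0095)])
for z in(-.005,.009,.019): print("handle top/bot at n-height above floor",z,[iU(proj(c4,np.array([x,-.2443+.093*(x-.4367),.048+.309*(x-.52)+z]))) [0].round().tolist() for x in(.437,.5,.53)])
E
python3 m2.py| sed '1,/====/d'
```

```text
near o [403.7 148.4] (402, 148)
hole y [625.2 194.3] (626, 194)
corner R [309.9 109.5] (305, 108)
div1 [534.8 110.2] (540, 112)
div2 [758.5 114. ] (762, 115)
0 [[402.0, 322.0], [402.0, 365.0]]
-0.019 [[402.0, 338.0], [402.0, 384.0]]
-0.04 [[402.0, 359.0], [402.0, 410.0]]
handle top/bot at n-height above floor -0.005 [[404.0, 144.0], [404.0, 308.0], [404.0, 376.0]]
handle top/bot at n-height above floor 0.009 [[404.0, 154.0], [404.0, 327.0], [404.0, 398.0]]
handle top/bot at n-height above floor 0.019 [[404.0, 163.0], [404.0, 342.0], [404.0, 416.0]]
```

The opener has not moved, and two separate signs say the real fingertips end well short of the nominal TCP. I'll open and go down in small steps, watching the force.

apply_moves:
  delta_pos:
    - [0,0,0]
    - [0,0,0]
    - [0,0,0]
    - [0,0,0]
    - [0,0,0]
    - [0.003,0,-0.01]
    - [0.006,0,-0.019]
    - [0.006,0,-0.019]
  dr:
    - [0,0,0]
    - [0,0,0]
    - [0,0,0]
    - [0,0,0]
    - [0,0,0]
    - [0,0,0]
    - [0,0,0]
    - [0,0,0]
  jaw: [0.6,0.6,0.6,0.6,0.6,0.6,0.6,0.6]

```text
time: 5.23
tool_pos: [0.5129, -0.2379, 0.0397]
tool_rot: [3.14, 0.299, -3.053]
contact_force: [0.5, -0.2, 0.3]
opening: 0.0495
grip_force: 0.0
```

apply_moves:
  delta_pos:
    - [0.005,0,-0.015]
    - [0.01,0.001,-0.033]
    - [0.01,0.001,-0.033]
    - [0.01,0.001,-0.033]
  dr:
    - [0,0,0]
    - [0,0,0]
    - [0,0,0]
    - [0,0,0]
  jaw: [0.6,0.6,0.6,0.6]

```text
time: 5.57
tool_pos: [0.5168, -0.2373, 0.0266]
tool_rot: [3.14, 0.299, -3.053]
contact_force: [0.2, -0.3, -0.4]
opening: 0.0551
grip_force: 0.0
```

apply_moves:
  delta_pos:
    - [0.004,0,-0.012]
    - [0.007,0.001,-0.023]
    - [0.007,0.001,-0.023]
    - [0.007,0.001,-0.023]
  dr:
    - [0,0,0]
    - [0,0,0]
    - [0,0,0]
    - [0,0,0]
  jaw: [0.6,0.6,0.6,0.6]

```text
time: 5.9
tool_pos: [0.5198, -0.2372, 0.0179]
tool_rot: [3.141, 0.3, -3.053]
contact_force: [0.7, -0.7, 0.4]
opening: 0.0553
grip_force: 0.0
```

Run:
```python
from h import *
s=telemetry.observe(); im=eyes.read_camera("wrist"); print(s["tool_pos"],s["opening"],s["contact_force"])
cv2.imwrite("pics/w5.png",cv2.resize(im[:,:,::-1],(800,600),interpolation=cv2.INTER_CUBIC))
```

```text
[ 0.51979093 -0.23718376  0.0178652 ] 0.055312647819289816 [ 0.74122782 -0.68176651  0.41789047]
```

View pics/w5.png

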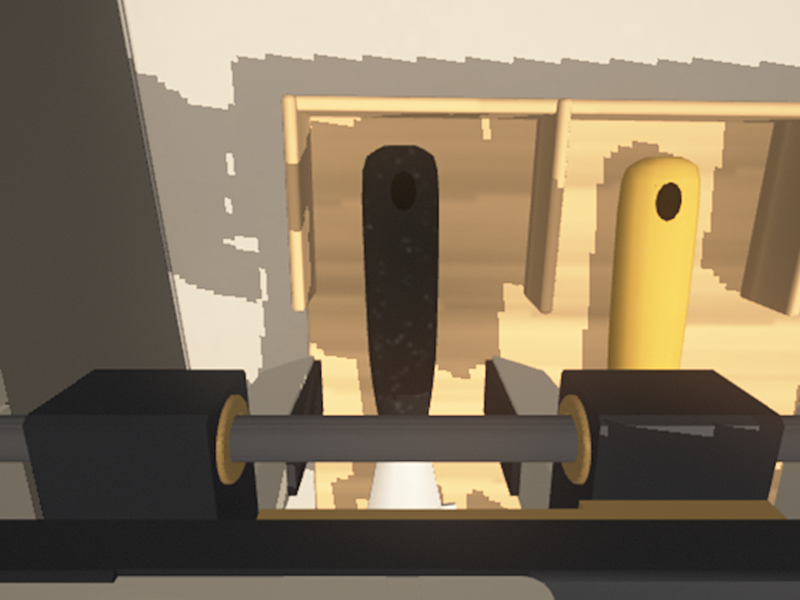

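Fingers now straddle the handle, with tips at row 360 and the handle at x 363–438. The tips are about 11 mm above the floor and nothing is touching, so I'll go 7 mm further and close.

apply_moves:
  delta_pos:
    - [0.003,0,-0.009]
    - [0.005,0,-0.017]
    - [0.005,0,-0.017]
  dr:
    - [0,0,0]
    - [0,0,0]
    - [0,0,0]
  jaw: [0.6,0.6,0.6]

```text
time: 6.2
tool_pos: [0.5218, -0.2372, 0.0108]
tool_rot: [3.141, 0.3, -3.053]
contact_force: [-0.8, -0.1, -0.8]
opening: 0.0547
grip_force: 0.0
```

apply_moves:
  delta_pos:
    - [0,0,0]
    - [0,0,0]
    - [0,0,0]
    - [0,0,0]
    - [0,0,0]
    - [0,0,0]
    - [0,0,0]
    - [0,0,0]
  dr:
    - [0,0,0]
    - [0,0,0]
    - [0,0,0]
    - [0,0,0]
    - [0,0,0]
    - [0,0,0]
    - [0,0,0]
    - [0,0,0]
  jaw: [0.4,0.3,0.2,0.1,0,0,0,0]
  force: 20

```text
time: 6.87
tool_pos: [0.5219, -0.2373, 0.0114]
tool_rot: [3.141, 0.3, -3.053]
contact_force: [-0.6, 0.0, -0.1]
opening: 0.0204
grip_force: 19.7
```

Gripped: opening is 20.4 mm at 19.7 N. Lift next.

apply_moves:
  delta_pos:
    - [0,0,0.03]
    - [0,0,0.08]
    - [0,0,0.15]
    - [0,0,0.23]
    - [0,0,0.31]
    - [0,0,0.37]
    - [0,0,0.4]
    - [0,0,0.4]
  dr:
    - [0,0,0]
    - [0,0,0]
    - [0,0,0]
    - [0,0,0]
    - [0,0,0]
    - [0,0,0]
    - [0,0,0]
    - [0,0,0]
  jaw: [0,0,0,0,0,0,0,0]
  force: 25

```text
time: 7.53
tool_pos: [0.5233, -0.2384, 0.1749]
tool_rot: [-3.137, 0.305, -3.051]
contact_force: [-0.6, -0.7, -0.3]
opening: 0.0205
grip_force: 24.6
```

apply_moves:
  delta_pos:
    - [0,0.05,0]
    - [0,0.13,0]
    - [0,0.22,0]
    - [0,0.3,0]
    - [0,0.38,0]
    - [0,0.46,0]
    - [0,0.5,0]
    - [0,0.5,0]
  dr:
    - [0,0.05,0]
    - [0,0.15,-0.05]
    - [0,0.25,-0.1]
    - [0,0.35,-0.15]
    - [0,0.45,-0.2]
    - [0,0.55,-0.25]
    - [0,0.6,-0.3]
    - [0,0.6,-0.3]
  jaw: [0,0,0,0,0,0,0,0]

```text
time: 8.2
tool_pos: [0.5218, -0.0337, 0.1697]
tool_rot: [3.136, -0.003, 3.082]
contact_force: [-1.0, 0.3, -0.8]
opening: 0.0202
grip_force: 24.6
```

Run:
```python
from h import *
s=telemetry.observe(); print(s["tool_pos"],s["tool_rot"],s["opening"],s["grip_force"],s["contact_force"])
step([.4965,.1735,.10],-.069,0)
```

```text
[ 0.52182092 -0.03370651  0.1697072 ] [ 3.13592895e+00 -3.05336825e-03  3.08219787e+00] 0.020178356096802304 24.56425878670416 [-1.03641725  0.28522993 -0.78661127]
delta [-0.063  0.518 -0.174] dr [-0.012 -0.005 -0.019] dist 0.22
```

apply_moves:
  delta_pos:
    - [-0.01,0.07,0]
    - [-0.02,0.16,0]
    - [-0.03,0.25,0]
    - [-0.05,0.34,-0.03]
    - [-0.06,0.43,-0.08]
    - [-0.06,0.5,-0.13]
    - [-0.063,0.515,-0.17]
    - [-0.063,0.515,-0.17]
  dr:
    - [0,0,0]
    - [0,0,0]
    - [0,0,-0.02]
    - [0,0,-0.02]
    - [0,0,-0.02]
    - [0,0,-0.02]
    - [0,0,-0.02]
    - [0,0,-0.02]
  jaw: [0,0,0,0,0,0,0,0]

```text
time: 8.87
tool_pos: [0.4935, 0.1693, 0.0993]
tool_rot: [3.139, -0.007, 3.072]
contact_force: [-0.5, -0.3, -1.1]
opening: 0.02
grip_force: 24.6
```

apply_moves:
  delta_pos:
    - [0,0,0]
    - [0,0,0]
    - [0,0,0]
  dr:
    - [0,0,0]
    - [0,0,0]
    - [0,0,0]
  jaw: [0,0,0]

```text
time: 9.12
tool_pos: [0.4977, 0.1674, 0.1044]
tool_rot: [3.137, 0.002, 3.067]
contact_force: [0.5, 0.8, -0.5]
opening: 0.0203
grip_force: 24.6
```

Run:
```python
from h import *
import pickle
s=telemetry.observe(); im=eyes.read_camera("wrist"); print(s["tool_pos"],s["tool_rot"],s["opening"],s["grip_force"],s["contact_force"])
pickle.dump((s,im),open("w6.pkl","wb"))
cv2.imwrite("pics/w6.png",cv2.resize(im[:,:,::-1],(800,600),interpolation=cv2.INTER_CUBIC))
step([.4965,.1735,.0],-.069,0)
```

```text
[0.4977099  0.16740667 0.10438039] [3.13712747e+00 2.30753825e-03 3.06722162e+00] 0.02028505969003308 24.564151621452766 [ 0.49064169  0.76884868 -0.48179551]
delta [-0.003  0.015 -0.261] dr [-0.009  0.005  0.011] dist 0.105
```

View pics/w6.png

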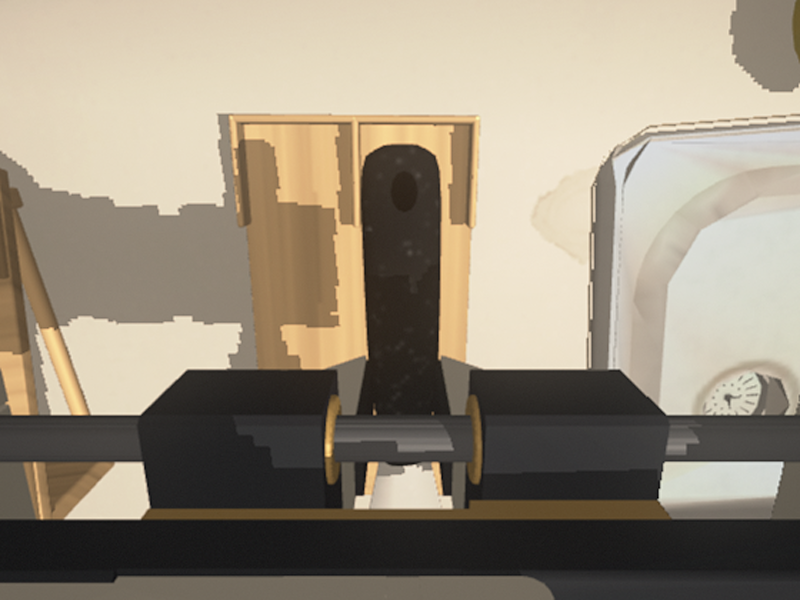

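The opener is held square in the jaws (x 362–441). The tray's near rim corners show at (231,116) and (480,117), with the divider at (356,120). I'll refine the tray position from this.

```bash
cat > m3.py <<'E'
from h import *
import pickle
np.set_printoptions(precision=4,suppress=True)
s,im=pickle.load(open("w6.pkl","rb")); c=cam("wrist",s); U=lambda L:(np.array(L,float)+.5)*.7-.5
P=plane(c,U([(231,116),(480,117),(356,118)]),[0,0,.022]); print(P, np.linalg.norm(P[1]-P[0]))
y=-np.arctan2(P[1,0]-P[0,0],P[1,1]-P[0,1]); x=np.array([np.cos(y),np.sin(y)])
m=(P[0]+P[1])[:2]/2; o=m+.104*x; print("yaw",y,"origin",o,"p1",o+.032*np.array([-x[1],x[0]]),"p2",o-.032*np.array([-x[1],x[0]]))
# handle near end relative to TCP, plane at underside-mid height of level tool
Rm=R.from_euler("xyz",s["tool_rot"]).as_matrix()
for h in(.045,.05): print("handle end tool frame",(plane(c,U([(402,145)]),s["tool_pos"]+[0,0,h])-s["tool_pos"])@Rm)
E
python3 m3.py
```

```text
[[0.3957 0.0858 0.022 ]
 [0.4057 0.2152 0.022 ]
 [0.4015 0.1506 0.022 ]] 0.12973672373087514
yaw -0.07724169217500428 origin [0.5044 0.1425] p1 [0.5069 0.1744] p2 [0.5019 0.1106]
handle end tool frame [[ 0.0778 -0.0001 -0.0452]]
handle end tool frame [[ 0.0776 -0.0001 -0.0502]]
```

apply_moves:
  delta_pos:
    - [0,0.016,-0.06]
    - [0,0.016,-0.13]
    - [0,0.016,-0.2]
    - [0,0.016,-0.25]
    - [0,0.016,-0.28]
    - [0,0.016,-0.3]
    - [0,0.016,-0.308]
    - [0,0.016,-0.308]
  dr:
    - [-0.009,0,0]
    - [-0.009,0,0]
    - [-0.009,0,0]
    - [-0.009,0,0]
    - [-0.009,0,0]
    - [-0.009,0,0]
    - [-0.009,0,0]
    - [-0.009,0,0]
  jaw: [0,0,0,0,0,0,0,0]

```text
time: 9.83
tool_pos: [0.4971, 0.1746, -0.0196]
tool_rot: [-3.141, 0.001, 3.068]
contact_force: [-0.3, 0.7, -0.3]
opening: 0.0201
grip_force: 24.6
```

apply_moves:
  delta_pos:
    - [0,0,-0.004]
    - [0,0,-0.008]
    - [0,0,-0.01]
    - [0,0,-0.01]
  dr:
    - [0,0,0]
    - [0,0,0]
    - [0,0,0]
    - [0,0,0]
  jaw: [0,0,0,0]

```text
time: 10.17
tool_pos: [0.497, 0.1751, -0.0234]
tool_rot: [-3.142, 0.002, 3.069]
contact_force: [-0.1, 1.5, -1.2]
opening: 0.0206
grip_force: 24.6
```

Expected contact is near z −0.029, so I'll go on in 2 mm steps.

apply_moves:
  delta_pos:
    - [0,0,-0.003]
    - [0,0,-0.006]
    - [0,0,-0.006]
  dr:
    - [0,0,0]
    - [0,0,0]
    - [0,0,0]
  jaw: [0,0,0]

```text
time: 10.42
tool_pos: [0.4966, 0.175, -0.0263]
tool_rot: [-3.141, 0.001, 3.069]
contact_force: [-0.0, -0.3, -0.9]
opening: 0.0199
grip_force: 24.6
```

apply_moves:
  delta_pos:
    - [0,0,-0.003]
    - [0,0,-0.005]
    - [0,0,-0.005]
  dr:
    - [0,0,0]
    - [0,0,0]
    - [0,0,0]
  jaw: [0,0,0]

```text
time: 10.67
tool_pos: [0.497, 0.1751, -0.0275]
tool_rot: [-3.141, 0.001, 3.069]
contact_force: [-0.3, 0.0, 6.3]
opening: 0.0206
grip_force: 24.9
```

Touchdown at 6 N. Release slowly, then rise.

apply_moves:
  delta_pos:
    - [0,0,0]
    - [0,0,0]
    - [0,0,0]
    - [0,0,0]
    - [0,0,0]
    - [0,0,0]
  dr:
    - [0,0,0]
    - [0,0,0]
    - [0,0,0]
    - [0,0,0]
    - [0,0,0]
    - [0,0,0]
  jaw: [0.25,0.3,0.35,0.4,0.45,0.45]

```text
time: 11.17
tool_pos: [0.4966, 0.175, -0.0283]
tool_rot: [-3.141, 0.001, 3.069]
contact_force: [0.1, 0.6, 0.4]
opening: 0.0407
grip_force: 0.0
```

apply_moves:
  delta_pos:
    - [0,0,0.03]
    - [0,0,0.08]
    - [0,0,0.15]
    - [0,0,0.22]
    - [0,0,0.3]
    - [0,0,0.38]
    - [0,0,0.45]
    - [0,0,0.45]
  dr:
    - [0,0,0]
    - [0,0,0]
    - [0,0,0]
    - [0,0,0]
    - [0,0,0]
    - [0,0,0]
    - [0,0,0]
    - [0,0,0]
  jaw: [0.45,0.45,0.45,0.45,0.45,0.45,0.45,0.45]

```text
time: 11.83
tool_pos: [0.4999, 0.1757, 0.1577]
tool_rot: [3.139, 0.011, 3.069]
contact_force: [-0.0, 0.5, 0.6]
opening: 0.0414
grip_force: 0.0
```

```bash
cat > m4.py <<'E'
from h import *
np.set_printoptions(precision=4,suppress=True)
s=telemetry.observe(); im=eyes.read_camera("wrist"); c=cam("wrist",s); print(s["tool_pos"],s["tool_rot"],s["opening"])
cv2.imwrite("pics/w7.png",cv2.resize(im[:,:,::-1],(800,600)))
h=cv2.cvtColor(im,cv2.COLOR_RGB2HSV); m=((h[...,2]<62)&(h[...,1]<140)).astype(np.uint8); m[250:]=0; m[:60]=0; m[:,:190]=0; m[:,380:]=0
k,lab,st,cen=cv2.connectedComponentsWithStats(m); i=1+st[1:,4].argmax(); print(st[i])
cn=cv2.findContours((lab==i).astype(np.uint8),0,cv2.CHAIN_APPROX_NONE)[0][0][:,0]
Q=plane(c,cn,[0,0,.016])[:,:2]; t=R.from_euler("z",-.073).as_matrix()[:2,:2]; q=(Q-[.5062,.1737])@t
for x in(-.08,-.06,-.04,-.03): w=q[abs(q[:,0]-x)<.003,1]; print(x,w.min(),w.max())
print("end x",q[:,0].min(),"should be -.087")
step([.4825,-.157,.16],.09,.3)
E
python3 m4.py
```

```text
[0.4999 0.1757 0.1577] [3.1391 0.0109 3.0689] 0.041399534005966486
[ 267  103   25  109 2240]
-0.08 -0.011607349095971817 0.010528544702906381
-0.06 -0.010898945118278753 0.010697994826322782
-0.04 -0.010146457636021938 0.010858187048868236
-0.03 -0.010237427678595163 0.01093638709417418
end x -0.08665800773909844 should be -.087
delta [-0.04  -0.831  0.013] dr [ 0.002 -0.586  0.323] dist 0.333
```

The opener lies centred within about 1 mm. Now the peeler's pre-grasp.

```bash
python3 -c "
from h import *
step([.4744,-.1573,.1538],.10,.3)"
```

```text
delta [-0.06  -0.832 -0.003] dr [ 0.005 -0.586  0.343] dist 0.334
```

apply_moves:
  delta_pos:
    - [-0.01,-0.1,0]
    - [-0.02,-0.2,0]
    - [-0.03,-0.3,0]
    - [-0.03,-0.4,0]
    - [-0.04,-0.5,0]
    - [-0.05,-0.6,0]
    - [-0.06,-0.7,0]
    - [-0.06,-0.8,0]
  dr:
    - [0,-0.1,0.05]
    - [0,-0.2,0.1]
    - [0,-0.3,0.15]
    - [0,-0.4,0.2]
    - [0,-0.5,0.25]
    - [0,-0.58,0.3]
    - [0,-0.58,0.34]
    - [0,-0.58,0.34]
  jaw: [0.6,0.6,0.6,0.6,0.6,0.6,0.6,0.6]

```text
time: 12.55
tool_pos: [0.4705, -0.1462, 0.1507]
tool_rot: [-3.139, 0.289, -3.043]
contact_force: [1.4, 0.1, 0.9]
opening: 0.0548
grip_force: 0.0
```

apply_moves:
  delta_pos:
    - [0,-0.03,0]
    - [0,-0.03,0]
    - [0,-0.03,0]
    - [0,-0.03,0]
  dr:
    - [0,0,0]
    - [0,0,0]
    - [0,0,0]
    - [0,0,0]
  jaw: [0.6,0.6,0.6,0.6]

```text
time: 12.88
tool_pos: [0.4721, -0.1558, 0.1509]
tool_rot: [-3.139, 0.289, -3.043]
contact_force: [0.0, 0.0, -0.9]
opening: 0.0553
grip_force: 0.0
```

```bash
cat > m5.py <<'E'
from h import *
np.set_printoptions(precision=4,suppress=True)
s=telemetry.observe(); im=eyes.read_camera("wrist"); c=cam("wrist",s); print(s["tool_pos"],s["tool_rot"],s["opening"])
cv2.imwrite("pics/w8.png",cv2.resize(im[:,:,::-1],(800,600)))
h=cv2.cvtColor(im,cv2.COLOR_RGB2HSV); m=((h[...,0]>17)&(h[...,0]<32)&(h[...,1]>165)).astype(np.uint8); m[255:]=0
m=cv2.morphologyEx(m,cv2.MORPH_OPEN,np.ones((3,3)))
k,lab,st,cen=cv2.connectedComponentsWithStats(m); i=1+st[1:,4].argmax(); print(st[i])
cn=cv2.findContours((lab==i).astype(np.uint8),0,cv2.CHAIN_APPROX_NONE)[0][0][:,0]
n=Rt(.0886,.3).as_matrix()[:,2]*-1
P=plane(c,cn,np.array([.521,-.1544,.048])+n*.009,n); 
T=Rt(.10,.3).as_matrix(); q=(P-s["tool_pos"])@T   # tool axes (x toward robot, y left)
print("end x (toward robot)",q[:,0].max(),"front",q[:,0].min())
for x in(.07,.05,.03,.01,0.): w=q[abs(q[:,0]-x)<.003,1]; print(x,w.min(),w.max(),"mid",w.mean() if 0 else (w.min()+w.max())/2)
step([.5185,-.1529,.0105],.10,.3)
E
python3 m5.py
```

```text
[ 0.4721 -0.1558  0.1509] [-3.1392  0.2888 -3.0427] 0.05526950029908315
[272 137  21  31 293]
end x (toward robot) 0.05480747354214722 front 0.029644755478467493Traceback (most recent call last):
  File "m5.py", line 13, in <module>
    for x in(.07,.05,.03,.01,0.): w=q[abs(q[:,0]-x)<.003,1]; print(x,w.min(),w.max(),"mid",w.mean() if 0 else (w.min()+w.max())/2)
                                                                     ~~~~~^^
    return umr_minimum(a, axis, None, out, keepdims, initial, where)
ValueError: zero-size array to reduction operation minimum which has no identity
```

```bash
sed -i 's/\[\.\.\.,1\]>165/[...,1]>TH/; s/^s=telemetry/import sys; TH=int(sys.argv[1])\ns=telemetry/' m5.py; sed -i 's/^for x in(.07.*/for x in(.07,.05,.03,.01,0.):\n    w=q[abs(q[:,0]-x)<.003,1]\n    if len(w): print(x,w.min(),w.max(),"mid",(w.min()+w.max())\/2)/' m5.py; for t in 125 140 150; do echo TH $t; python3 m5.py $t; done
```

```text
TH 125
[ 0.4723 -0.1555  0.1511] [-3.1388  0.2892 -3.0417] 0.05523255750076371
[ 264  111   30  123 3081]
end x (toward robot) 0.07569690914954304 front -0.029931822613049722
0.07 -0.014080251780049312 0.008285316438339841 mid -0.0028974676708547354
0.05 -0.014330076069524383 0.009288402310717628 mid -0.0025208368794033776
0.03 -0.014547177187363492 0.009462258923002525 mid -0.002542459132180484
0.01 -0.013069008800932341 0.009627234197853768 mid -0.0017208873015392865
0.0 -0.012295111547117833 0.008831477913199123 mid -0.001731816816959355
delta [ 0.115  0.006 -0.352] dr [ 0.008 -0.02   0.001] dist 0.148
TH 140
[ 0.4725 -0.1554  0.1514] [-3.1384  0.2896 -3.0411] 0.05515407709714169
[ 265  111   29  122 3013]
end x (toward robot) 0.07565691164940574 front -0.029094447113999933
0.07 -0.014151922796852174 0.008224828193085568 mid -0.0029635473018833026
0.05 -0.014390772906777637 0.009240158566459643 mid -0.002575307170158997
0.03 -0.013760071260706268 0.009417943468156904 mid -0.002171063896274682
0.01 -0.013107417781591663 0.008728498558943792 mid -0.0021894596113239354
0.0 -0.012327656688513112 0.008781137181716619 mid -0.0017732597533982467
delta [ 0.115  0.006 -0.353] dr [ 0.009 -0.019  0.   ] dist 0.148
TH 150
[ 0.4726 -0.1555  0.1516] [-3.138   0.2899 -3.0407] 0.054965639123647235
[ 265  111   29  122 2954]
end x (toward robot) 0.07562721729109578 front -0.02917706188129645
0.07 -0.014205591681259679 0.008179563871876516 mid -0.0030130139046915813
0.05 -0.014409084545659746 0.009202951773777572 mid -0.0026030663859410866
0.03 -0.013799523808671004 0.009388139452090336 mid -0.0022056921782903343
0.01 -0.013113155426795227 0.008705996196946881 mid -0.002203579614924173
0.0 -0.012322891222230205 0.00875312001226704 mid -0.001784885604981583
delta [ 0.114  0.007 -0.353] dr [ 0.009 -0.019  0.   ] dist 0.148
```

apply_moves:
  delta_pos:
    - [0.025,0.001,-0.07]
    - [0.05,0.003,-0.15]
    - [0.075,0.004,-0.23]
    - [0.09,0.005,-0.28]
    - [0.1,0.005,-0.31]
    - [0.11,0.006,-0.34]
    - [0.115,0.006,-0.353]
    - [0.115,0.006,-0.353]
  dr:
    - [0.009,-0.019,0]
    - [0.009,-0.019,0]
    - [0.009,-0.019,0]
    - [0.009,-0.019,0]
    - [0.009,-0.019,0]
    - [0.009,-0.019,0]
    - [0.009,-0.019,0]
    - [0.009,-0.019,0]
  jaw: [0.6,0.6,0.6,0.6,0.6,0.6,0.6,0.6]

```text
time: 13.75
tool_pos: [0.5185, -0.1535, 0.0096]
tool_rot: [3.141, 0.299, -3.043]
contact_force: [0.4, 0.0, 0.3]
opening: 0.0551
grip_force: 0.0
```

apply_moves:
  delta_pos:
    - [0,0,0]
    - [0,0,0]
    - [0,0,0]
    - [0,0,0]
    - [0,0,0]
    - [0,0,0]
    - [0,0,0]
    - [0,0,0]
  dr:
    - [0,0,0]
    - [0,0,0]
    - [0,0,0]
    - [0,0,0]
    - [0,0,0]
    - [0,0,0]
    - [0,0,0]
    - [0,0,0]
  jaw: [0.4,0.3,0.2,0.1,0,0,0,0]
  force: 20

```text
time: 14.42
tool_pos: [0.5189, -0.1547, 0.011]
tool_rot: [-3.141, 0.301, -3.044]
contact_force: [-0.8, 0.2, 3.2]
opening: 0.0205
grip_force: 20.0
```

apply_moves:
  delta_pos:
    - [0,0,0.03]
    - [0,0,0.08]
    - [0,0,0.15]
    - [0,0,0.23]
    - [0,0,0.31]
    - [0,0,0.37]
    - [0,0,0.4]
    - [0,0,0.4]
  dr:
    - [0,0,0]
    - [0,0,0]
    - [0,0,0]
    - [0,0,0]
    - [0,0,0]
    - [0,0,0]
    - [0,0,0]
    - [0,0,0]
  jaw: [0,0,0,0,0,0,0,0]
  force: 25

```text
time: 15.08
tool_pos: [0.5202, -0.1555, 0.1738]
tool_rot: [-3.137, 0.305, -3.043]
contact_force: [0.4, 0.1, -0.9]
opening: 0.0203
grip_force: 25.0
```

apply_moves:
  delta_pos:
    - [0,0.05,0]
    - [0,0.13,0]
    - [0,0.22,0]
    - [-0.01,0.3,0]
    - [-0.02,0.38,0]
    - [-0.04,0.46,0]
    - [-0.06,0.53,0]
    - [-0.06,0.6,0]
  dr:
    - [0,0.05,0]
    - [0,0.15,-0.05]
    - [0,0.25,-0.1]
    - [0,0.35,-0.15]
    - [0,0.45,-0.2]
    - [0,0.55,-0.25]
    - [0,0.6,-0.3]
    - [0,0.6,-0.34]
  jaw: [0,0,0,0,0,0,0,0]

```text
time: 15.75
tool_pos: [0.4933, 0.0871, 0.1687]
tool_rot: [3.139, -0.004, 3.067]
contact_force: [0.7, 0.2, -0.7]
opening: 0.0199
grip_force: 25.0
```

apply_moves:
  delta_pos:
    - [0,0.04,0]
    - [0,0.06,0]
    - [0,0.06,0]
    - [0,0.06,0]
  dr:
    - [0,0,0]
    - [0,0,0]
    - [0,0,0]
    - [0,0,0]
  jaw: [0,0,0,0]

```text
time: 16.08
tool_pos: [0.4943, 0.109, 0.1697]
tool_rot: [3.139, -0.001, 3.068]
contact_force: [-0.1, 1.2, -0.9]
opening: 0.0202
grip_force: 25.0
```

```bash
cat > m6.py <<'E'
from h import *
np.set_printoptions(precision=4,suppress=True)
s=telemetry.observe(); im=eyes.read_camera("wrist"); c=cam("wrist",s); print(s["tool_pos"],s["tool_rot"],s["opening"],s["grip_force"])
h=cv2.cvtColor(im,cv2.COLOR_RGB2HSV); m=((h[...,0]>17)&(h[...,0]<32)&(h[...,1]>140)).astype(np.uint8); m[255:]=0
m=cv2.morphologyEx(m,cv2.MORPH_OPEN,np.ones((3,3)))
k,lab,st,cen=cv2.connectedComponentsWithStats(m); i=1+st[1:,4].argmax(); print(st[i])
cn=cv2.findContours((lab==i).astype(np.uint8),0,cv2.CHAIN_APPROX_NONE)[0][0][:,0]
T=R.from_euler("xyz",s["tool_rot"]).as_matrix(); P=plane(c,cn,s["tool_pos"]-T[:,2]*.044,T[:,2]); q=(P-s["tool_pos"])@T
print("end",q[:,0].max())
for x in(.07,.05,.03):
    w=q[abs(q[:,0]-x)<.003,1]
    if len(w): print(x,w.min(),w.max())
step([.4935,.1104,.0],-.073,0)
E
python3 m6.py
```

```text
[0.4943 0.109  0.1697] [ 3.139  -0.0008  3.0684] 0.020185201409393193 24.9801948457025
[ 256  100   57  155 7722]
end 0.07834830323278069
0.07 -0.010368738715986816 0.012511927649961245
0.05 -0.011166659537620641 0.012524546316140722
0.03 -0.01111385348752801 0.012063500163687676
delta [-0.003  0.005 -0.425] dr [-0.005 -0.     0.002] dist 0.17
```

apply_moves:
  delta_pos:
    - [0,0.003,-0.09]
    - [0,0.003,-0.18]
    - [0,0.003,-0.27]
    - [0,0.003,-0.35]
    - [0,0.003,-0.41]
    - [0,0.003,-0.45]
    - [0,0.003,-0.47]
    - [0,0.003,-0.47]
  dr:
    - [0,0,0]
    - [0,0,0]
    - [0,0,0]
    - [0,0,0]
    - [0,0,0]
    - [0,0,0]
    - [0,0,0]
    - [0,0,0]
  jaw: [0,0,0,0,0,0,0,0]

```text
time: 16.8
tool_pos: [0.4937, 0.1094, -0.0189]
tool_rot: [3.139, -0.003, 3.066]
contact_force: [0.3, -0.6, -1.3]
opening: 0.0205
grip_force: 25.0
```

apply_moves:
  delta_pos:
    - [0,0,-0.005]
    - [0,0,-0.01]
    - [0,0,-0.015]
    - [0,0,-0.015]
  dr:
    - [0,0,0]
    - [0,0,0]
    - [0,0,0]
    - [0,0,0]
  jaw: [0,0,0,0]

```text
time: 17.13
tool_pos: [0.4952, 0.1106, -0.0228]
tool_rot: [3.138, 0.002, 3.068]
contact_force: [-0.6, 0.6, -0.7]
opening: 0.0203
grip_force: 25.0
```

apply_moves:
  delta_pos:
    - [0,0,-0.003]
    - [0,0,-0.005]
    - [0,0,-0.005]
  dr:
    - [0,0,0]
    - [0,0,0]
    - [0,0,0]
  jaw: [0,0,0]

```text
time: 17.38
tool_pos: [0.4948, 0.1107, -0.0253]
tool_rot: [3.138, 0.001, 3.068]
contact_force: [0.4, 0.2, -0.2]
opening: 0.0206
grip_force: 25.0
```

apply_moves:
  delta_pos:
    - [0,0,-0.004]
    - [0,0,-0.007]
    - [0,0,-0.007]
  dr:
    - [0,0,0]
    - [0,0,0]
    - [0,0,0]
  jaw: [0,0,0]

```text
time: 17.63
tool_pos: [0.4946, 0.1106, -0.0284]
tool_rot: [3.138, 0.0, 3.068]
contact_force: [-0.4, -0.7, -0.8]
opening: 0.0199
grip_force: 25.0
```

apply_moves:
  delta_pos:
    - [0,0,-0.003]
    - [0,0,-0.005]
    - [0,0,-0.005]
  dr:
    - [0,0,0]
    - [0,0,0]
    - [0,0,0]
  jaw: [0,0,0]

```text
time: 17.88
tool_pos: [0.495, 0.1107, -0.0289]
tool_rot: [3.138, 0.001, 3.068]
contact_force: [-3.4, -0.4, 12.0]
opening: 0.0206
grip_force: 24.9
```

Touchdown at 12 N. Release and rise.

apply_moves:
  delta_pos:
    - [0,0,0]
    - [0,0,0]
    - [0,0,0]
    - [0,0,0]
    - [0,0,0]
    - [0,0,0]
  dr:
    - [0,0,0]
    - [0,0,0]
    - [0,0,0]
    - [0,0,0]
    - [0,0,0]
    - [0,0,0]
  jaw: [0.25,0.3,0.35,0.4,0.45,0.45]

```text
time: 18.38
tool_pos: [0.4946, 0.1106, -0.0304]
tool_rot: [3.138, 0.0, 3.068]
contact_force: [-0.9, -0.1, -0.2]
opening: 0.0408
grip_force: 0.0
```

apply_moves:
  delta_pos:
    - [0,0,0.03]
    - [0,0,0.08]
    - [0,0,0.15]
    - [0,0,0.23]
    - [0,0,0.31]
    - [0,0,0.4]
    - [0,0,0.48]
    - [0,0,0.55]
  dr:
    - [0,0,0]
    - [0,0,0]
    - [0,0,0]
    - [0,0,0]
    - [0,0,0]
    - [0,0,0]
    - [0,0,0]
    - [0,0,0]
  jaw: [0.45,0.45,0.45,0.45,0.45,0.45,0.45,0.45]

```text
time: 19.05
tool_pos: [0.4949, 0.1106, 0.1922]
tool_rot: [3.138, 0.002, 3.068]
contact_force: [1.3, -0.7, -0.0]
opening: 0.0413
grip_force: 0.0
```

apply_moves:
  delta_pos:
    - [0.05,-0.1,0.05]
    - [0.1,-0.2,0.1]
    - [0.1,-0.25,0.15]
    - [0.1,-0.25,0.15]
    - [0.1,-0.25,0.15]
    - [0.1,-0.25,0.15]
    - [0.1,-0.25,0.15]
  dr:
    - [0,0,0]
    - [0,0,0]
    - [0,0,0]
    - [0,0,0]
    - [0,0,0]
    - [0,0,0]
    - [0,0,0]
  jaw: [0.45,0.45,0.45,0.45,0.45,0.45,0.45]

```text
time: 19.63
tool_pos: [0.5338, 0.0116, 0.2487]
tool_rot: [3.138, -0.002, 3.069]
contact_force: [0.2, -0.1, 0.1]
opening: 0.0412
grip_force: 0.0
```

Run:
```python
from h import *
s=telemetry.observe(); im=eyes.read_camera("wrist"); print(s["tool_pos"],s["tool_rot"],s["contact_force"])
c=cam("wrist",s); t=R.from_euler("z",-.073).as_matrix()[:2,:2]
G=np.array([(0,0),(.085,0),(-.085,0)])
for nm,o in(("p1",[.5062,.1737]),("p2",[.5015,.1098])): print(nm,((proj(c,np.c_[G@t.T+o,np.full(3,.012)])+.5)/.7-.5).round())
cv2.imwrite("pics/w9.png",cv2.resize(im[:,:,::-1],(800,600),interpolation=cv2.INTER_CUBIC))
```

```text
[0.5338082  0.0116244  0.24869924] [ 3.13793699e+00 -1.68534578e-03  3.06854845e+00] [ 0.22172914 -0.06516745  0.11742732]
p1 [[590. 203.]
 [580. 300.]
 [601.  96.]]
p2 [[514. 203.]
 [509. 300.]
 [521.  95.]]
```

View pics/w9.png

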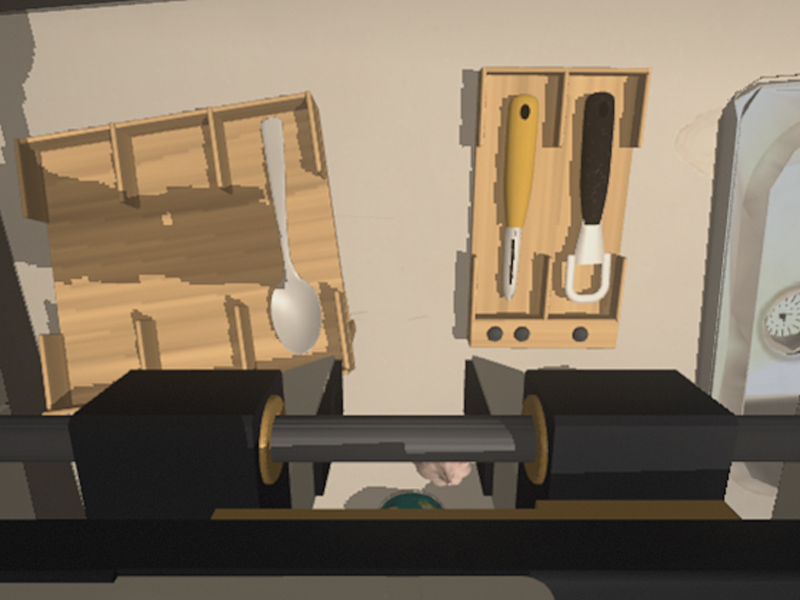

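Both tools lie centred in their pockets, working ends to the studs: the peeler from (523,95) to (510,299), the opener from (600,93) to (587,302). The spoon is still in its lane, so I'll hand in.

```bash
python3 -c "
from cell import job
print(job.hand_in())"
```

```text
the job is handed in; nothing more can be done
None
```

The opener lies in the one-stud pocket and the peeler in the two-stud pocket, both laid down working end to the studs, the spoon is still in its lane, and the job is handed in at about 20 s (no verdict was returned).

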